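# Lay out the butter spreader

### The job

Take the blue-handled butter spreader out of the wooden stand by its handle and lay it lengthwise in the middle of the dark wooden board for breakfast. Do it by setting its blade tip on the board and pressing while you bring the hand down sideways, so that the spreader pivots between the fingers; keep hold of it until it is down almost flat, then let go. Leave the other spreaders in the stand.

Things in the scene. Friction and masses are not known exactly. Their poses are not given: they have to be found in the camera images.
- blue_spreader: Butter spreader, BLUE handle, 190 mm long, stands in one of the stand's 3 slots, blade down, leaning up to 4 deg. Origin at mid-length (105 mm up at start); z along it: handle 0 to +95, blade tip at -95 mm. Handle 16 mm in y, 14 in x; blade 24 in y, 5 in x, tip 16 broad. Pinch along y near the handle's end; it then turns about y between the fingers at a few N on the tip.
- white_spreader: Same spreader with a WHITE handle; stays in the stand. Origin and axes as for the blue one.
- red_spreader: Same spreader with a RED handle; stays in the stand. Origin and axes as for the blue one.
- board: Flat dark wooden serving board, fixed, 150 mm in its x by 280 mm in its y (its length), top face 12 mm above the worktop. Origin at the centre of its underside, on the worktop; z up.
- stand: Light wooden block, fixed, 150 x 76 x 66 mm high, origin under its centre. Three slots in its top along its x, at -45, 0 and +45 mm, 56 mm deep; which colour stands in which varies. Spreaders stand with axes parallel to it (y across the row, clear of neighbours) and must be raised over 56 mm to come out.

How it is judged:
On the way, in this order (a step that is already met when the one before it is completed fails the run):
1. the blue spreader leans with its tip pressed on the board, 25 to 65 degrees from upright, while the fingers hold it (contact force between the fingers and blue_spreader above 0.5 N and contact force between blue_spreader and board above 0.3 N and angle between blue_spreader's own z axis and vertical between 0.44 and 1.13 rad), for 0.1 s.
2. still held, it has been brought down almost flat (at least 70 degrees from upright) on the board (contact force between the fingers and blue_spreader above 0.5 N and contact force between blue_spreader and board above 0.2 N and angle between blue_spreader's own z axis and vertical above 1.22 rad), for 0.1 s.
At the end, for the whole second after the job is handed in: The blue spreader lies flat and still on the board, lengthwise (within 17 degrees of the board's long direction, handle either way), its middle within 35 mm across and 40 mm along of the board's centre; the white and red spreaders stand in the stand where they were (within 30 mm) (angle between blue_spreader's own z axis and vertical between 1.45 and 1.69 rad and x of blue_spreader in the frame of board between -0.035 and 0.035 m and y of blue_spreader in the frame of board between -0.04 and 0.04 m and height (world z) of blue_spreader below 0.03 m and angle between the z axis of blue_spreader and the y axis of board, either way round below 0.3 rad and linear speed of blue_spreader below 0.02 m/s and distance of each of white_spreader, red_spreader from where it was at the start of the episode below 0.03 m); the robot touches nothing.
It fails at once if another spreader is lifted out or knocked over (moved over 50 mm) (distance of any of white_spreader, red_spreader from where it was at the start of the episode above 0.05 m).
It also fails if it takes over 45 s, if anything falls off the work surface, if the arm or the gripper's body presses on something with over 40 N, if the wrist force passes 120 N, or if a joint passes its speed limit or range.

### The arm

A 6-joint arm with a two-finger parallel gripper is mounted at the origin on a cart in front of the work surface, level with it; the furniture and walls round the work are solid. World frame = base frame: x ahead of the robot, y to its left, z up, the work surface at z = 0. Lengths are in m, angles in rad, forces in N, time in s.
With the tool pointing down it reaches from about 0.325 to 0.875 m from the base axis. Payload 4.4 kg.
Tool frame: the origin (TCP) lies midway between the tips of the shut fingers; the grasp point (between the pads) lies 19 mm behind it; z points along the fingers, y is the line along which they close (so a half turn about z gives the same grasp; the last joint's range is limited). The gripper opens to 85 mm and grips with 20 to 120 N. Pads are 22 mm wide; open, the fingers measure 114 mm over their backs; the gripper's body (76 mm by 85 mm) begins 54 mm behind the grasp point. The pads swing forward as they close: fully open they stand 13 mm farther back than shut.
Start: joints at [1.028, 0.207, 1.542, -0, 1.393, -0.15], TCP at [0.22, 0.531, 0.231] pointing down, gripper open.
Joint ranges: [-2.73, 2.73], [-0.86, 2.22], [0.23, 2.46], [-1.11, 4.25], [0.08, 2.63], [-2.82, 2.82]. Speed limits (rad/s): [2.79, 2.79, 3.14, 3.14, 3.14, 3.14].

### API

Orientations are given as a rotation vector (axis times angle).
In Python, from bench import bot gives the robot as it stands.
- The arm moves only by the tool jog_arm, never from a script. Its argument "series" is a list of rows, each a list of 5 numbers: the closure, from -1 (fully open) to 1 (shut), then the shift along the tool's x, y, z each as a share of 0.5 m, from -1 to 1, then the turn about the tool's z as a share of 120 degrees, from -1 to 1. In form: [[jaw, dx, dy, dz, twist], ...]. A call has 1 to 10 rows; each row is the pose to reach, as a shift and turn from the pose commanded when the call began, along the tool's axes at that moment; what a row does not reach only later rows make up. A row lasts 1/12 s, in which the tool goes at most 41.7 mm and 7.16 degrees, less where a joint would pass 70% of its speed; a pose out of reach is approached as far as the arm can. A call with a number of a shift or a turn outside -1 to 1 is refused whole. A call with a gripper value outside its range is refused whole. The fingers move at their own pace and stop on an object; "newtons" is the grip in N (left out, the last holds). Time passes only in rows, so rows that repeat a pose let the fingers close. It gives the time, the measured TCP pose, the force, the opening and the grip force at its end, in the units of the state.
- bot.read_state(): the state, without advancing time (a new reading comes with each control period).
- bot.grab_frame(name): name is "scene" or "top"; returns a dict with "pixels" (384x512x3 uint8, red, green, blue), "fx", "fy", "cx", "cy" (pixels), "dist" ([k1, k2, p1, p2, k3] as OpenCV has them; the pictures are not rectified), "xyz" and "orientation" of the camera in the world. Camera axes: x right, y down, z forward; pixel columns grow to the right and rows downward; lengths in m; the calibration is good to about 2 mm. A picture is of the moment at which its call begins. There is no depth.
- bot.hand_in(): hands the job in; it is judged then, once.
The state is a dict: "clock": time; "qpos": joint angles; "qd": joint speeds; "joint_efforts": joint torques, N m; "tool_pos": TCP position; "tool_rot": TCP orientation; "contact_force": force on the tool from outside, world axes, zero at the start; "ft_torque": the same for the moment, N m; "opening": finger opening in m; "grip_force": force on a finger pad.
Only numpy, scipy, OpenCV 4.12 (cv2) and the standard library are available. Lean on these libraries where they do the work, as an engineer would, in place of code of your own. Each camera call takes 0.05 s, during which the arm holds its last target. There are 200 camera calls.

## Working session

There is one attempt and no reset: what is moved stays moved. The work goes in short steps, Python scripts to look and compute and a tool call to move; the robot and the scene stay as the last step left them, time stands still between calls to the robot, and variables do not carry over. Pictures are saved under pics/ and viewed, at most 10 in all, crops included, and the job is handed in when it is done.

Besides the shell and the picture viewer there is one more tool, called after "Request:" by a JSON object that holds its "api" and its "payload". jog_arm: Moves the arm, as the interface text tells. Its arguments: {"type":"object","properties":{"series":{"type":"array"},"newtons":{"type":"number"}},"required":["series"]}

```bash
mkdir -p pics; cat > h.py <<'E'
import numpy as np,cv2,json
from scipy.spatial.transform import Rotation as R
def cam(f):
    return np.array([[f['fx'],0,f['cx']],[0,f['fy'],f['cy']],[0,0,1]]),np.array(f['dist']),np.array(f['xyz']),R.from_rotvec(f['orientation']).as_matrix() if len(np.ravel(f['orientation']))==3 else np.array(f['orientation'])
def ray(f,uv):
    K,d,c,M=cam(f); p=cv2.undistortPoints(np.array([[uv]],float),K,d)[0,0]
    return c,M@np.array([p[0],p[1],1])
def onz(f,uv,z):
    c,r=ray(f,uv); return c+r*(z-c[2])/r[2]
def proj(f,P):
    K,d,c,M=cam(f); q=(np.array(P,float)-c)@M
    return cv2.projectPoints(q.reshape(-1,1,3),np.zeros(3),np.zeros(3),K,d)[0][:,0]
def tri(obs):
    A=0;b=0
    for f,uv in obs:
        c,r=ray(f,uv); r=r/np.linalg.norm(r); P=np.eye(3)-np.outer(r,r); A=A+P;b=b+P@c
    return np.linalg.solve(A,b)
def load(n):
    return json.load(open(n))
def grab(name,tag):
    from bench import bot
    f=bot.grab_frame(name); cv2.imwrite(f'pics/{tag}.png',np.array(f['pixels'],np.uint8)[:,:,::-1])
    g={k:np.array(v).tolist() for k,v in f.items() if k!='pixels'}; json.dump(g,open(tag+'.json','w')); return g
E
python3 - <<'E'
from h import *
a=grab('scene','s0');b=grab('top','t0');print(a,b)
A=cv2.imread('pics/s0.png');B=cv2.imread('pics/t0.png')
from bench import bot;print(bot.read_state())
E
```

```text
{'fx': 421.855096953842, 'fy': 421.855096953842, 'cx': 256.7904784857127, 'cy': 179.81891258258534, 'dist': [-0.07293085699158487, 0.0, 0.0, 0.0, 0.0], 'xyz': [0.19784998430116515, -0.44047872932818016, 0.6727002305340682], 'orientation': [-2.2764673004281835, 0.5733619482470484, -0.24216756334810627]} {'fx': 416.3771547671861, 'fy': 416.3771547671861, 'cx': 247.70757656568475, 'cy': 182.81815279188356, 'dist': [-0.14356604083764707, 0.0, 0.0, 0.0, 0.0], 'xyz': [0.42820229892708583, 0.10709541647584817, 0.9339885442492315], 'orientation': [-2.1731750239342147, 2.1863603875637088, -0.09838803878937509]}
{'clock': 0.1, 'qpos': array([ 1.02849906e+00,  2.07363882e-01,  1.54282691e+00, -6.90382298e-06,
        1.39349339e+00, -1.50504351e-01]), 'qd': array([-0.00126965, -0.002205  , -0.00430443, -0.00081401,  0.00106252,
       -0.00053756]), 'joint_efforts': array([-4.12974159e-04, -3.84093761e+01, -2.92550147e+01, -1.87005758e-04,
        4.90382808e-03,  2.83955796e-05]), 'tool_pos': array([0.21921724, 0.53082794, 0.23021785]), 'tool_rot': array([-0.61135905, -3.08081383,  0.00309315]), 'contact_force': array([-0.85863112, -0.26137799,  0.11310326]), 'ft_torque': array([-0.03174082,  0.04538583,  0.02915153]), 'grip_force': 0.0, 'opening': 0.08570898409049477}
```

View pics/s0.png

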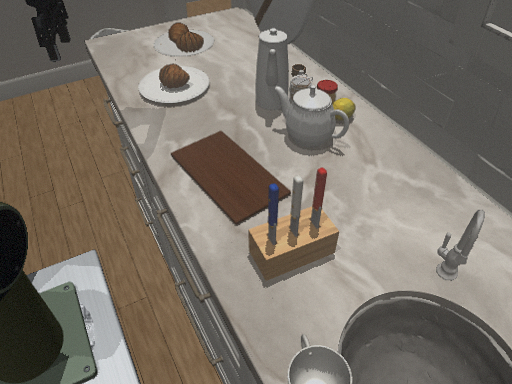

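View pics/t0.png

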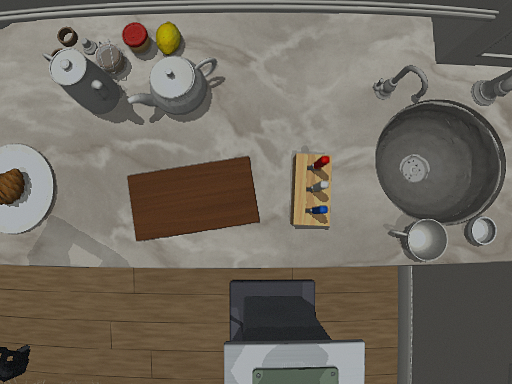

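The scene view shows blue at (273,185), white and red in the stand, and the board at left. The top view has the board corners at about (128,177), (248,157), (259,221) and (137,241), with the blue handle end near (324,210). I'll enlarge the crops next.

```bash
python3 - <<'E'
import cv2,numpy as np
A=cv2.imread('pics/s0.png')[160:290,235:345];B=cv2.imread('pics/t0.png')[145:235,285:340]
a=cv2.resize(A,None,fx=4.5,fy=4.5,interpolation=cv2.INTER_CUBIC);b=cv2.resize(B,None,fx=5.4,fy=5.4,interpolation=cv2.INTER_CUBIC)
o=np.zeros((590,800,3),np.uint8);o[:a.shape[0],:a.shape[1]]=a;o[:b.shape[0],500:500+b.shape[1]]=b
cv2.imwrite('pics/c0.png',o)
E
```

```text
(no output)
```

View pics/c0.png

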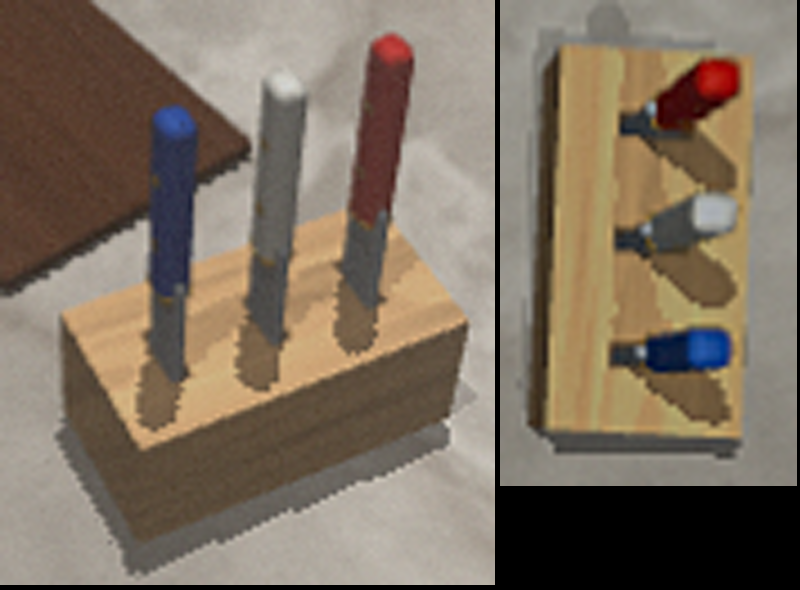

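```bash
cat > m.py <<'E'
from h import *
s=load('s0.json');t=load('t0.json')
S=lambda x,y:(235+x/4.5-.4,160+y/4.5-.4)
T=lambda x,y:(285+(x-500)/5.4-.4,145+y/5.4-.4)
np.set_printoptions(precision=4,suppress=True)
top=tri([(s,S(174,118)),(t,T(712,349))]);bot_=tri([(s,S(169,290)),(t,T(648,353))])
print('blue',top,bot_,(top-bot_)/np.linalg.norm(top-bot_),np.linalg.norm(top-bot_))
w=tri([(s,S(284,82)),(t,T(716,213))]);r=tri([(s,S(392,48)),(t,T(719,80))]);print('w,r',w,r)
c=np.array([onz(t,T(*p),.066) for p in [(558,47),(750,57),(740,438),(545,430)]]);print('stand',c,c.mean(0))
c2=np.array([onz(s,S(*p),.066) for p in [(62,317),(145,450),(468,320),(378,205)]]);print('stand s',c2,c2.mean(0))
b=np.array([onz(t,p,.012) for p in [(128,176.5),(249,156.5),(259.5,221),(136.5,240.5)]]);print('board',b,b.mean(0))
b2=np.array([onz(s,p,.012) for p in [(171.5,155.5),(221.5,132),(290,190),(237.5,221)]]);print('board s',b2,b2.mean(0))
for q in (b,):
  d=(q[1]-q[0])+(q[2]-q[3]);print(np.degrees(np.arctan2(d[1],d[0])))
e=c[0]-c[3]+c[1]-c[2];print('stand row ang',np.degrees(np.arctan2(e[1],e[0])))
e=b2[1]-b2[2]+b2[0]-b2[3];print('b2',np.degrees(np.arctan2(e[1],e[0])))
E
python3 m.py
```

```text
blue [ 0.4447 -0.0312  0.2019] [ 0.4466 -0.0265  0.1022] [-0.0194 -0.0471  0.9987] 0.09986449578209823
w,r [ 0.4892 -0.0336  0.2013] [ 0.534  -0.0361  0.2004]
stand [[ 0.5647  0.0019  0.066 ]
 [ 0.5606 -0.0738  0.066 ]
 [ 0.4117 -0.0666  0.066 ]
 [ 0.4156  0.0093  0.066 ]] [ 0.4882 -0.0323  0.066 ]
stand s [[ 0.4191  0.007   0.066 ]
 [ 0.4168 -0.0671  0.066 ]
 [ 0.5653 -0.0739  0.066 ]
 [ 0.569  -0.0027  0.066 ]] [ 0.4925 -0.0342  0.066 ]
board [[0.5232 0.3719 0.012 ]
 [0.5664 0.0994 0.012 ]
 [0.4226 0.0771 0.012 ]
 [0.3801 0.3507 0.012 ]] [0.4731 0.2248 0.012 ]
board s [[0.3816 0.3406 0.012 ]
 [0.5271 0.3675 0.012 ]
 [0.5721 0.1043 0.012 ]
 [0.4301 0.0787 0.012 ]] [0.4777 0.2228 0.012 ]
-81.08334334158555
stand row ang -2.807600783402619
b2 100.0994521112494
```

```bash
cat > go.py <<'E'
# usage: go.py x y z yaw_of_tool_y_deg  -> shares
import sys;from h import *
from bench import bot
s=bot.read_state();p=np.array(s['tool_pos']);M=R.from_rotvec(s['tool_rot']).as_matrix()
np.set_printoptions(precision=4,suppress=True)
yaw=np.degrees(np.arctan2(M[1,1],M[0,1]))
print('t',s['clock'],'p',p,'yaw',yaw,'tilt',M[:,2],'F',s['contact_force'],'open',s['opening'],'grip',s['grip_force'],'q6',s['qpos'][5])
if len(sys.argv)>4:
    x,y,z,w=map(float,sys.argv[1:5]);print('shares',M.T@(np.array([x,y,z])-p)/.5,'twist',-((w-yaw+180)%360-180)/120)
E
python3 go.py .445 -.031 .28 87.2
```

```text
t 0.1 p [0.2192 0.5308 0.2302] yaw 67.55200766003894 tilt [-0.0011 -0.0018 -1.    ] F [-0.8586 -0.2614  0.1131] open 0.08570898409049477 grip 0.0 q6 -0.1505043511879657
shares [-0.8464 -0.8663 -0.098 ] twist -0.16373326949967554
```

Request:
{"api": "jog_arm", "payload": {"series": [[-1, 0, 0, -0.098, 0], [-1, -0.846, -0.866, -0.098, -0.164], [-1, -0.846, -0.866, -0.098, -0.164], [-1, -0.846, -0.866, -0.098, -0.164], [-1, -0.846, -0.866, -0.098, -0.164], [-1, -0.846, -0.866, -0.098, -0.164], [-1, -0.846, -0.866, -0.098, -0.164], [-1, -0.846, -0.866, -0.098, -0.164], [-1, -0.846, -0.866, -0.098, -0.164], [-1, -0.846, -0.866, -0.098, -0.164]]}}

```text
clock: 0.93
tool_pos: [0.3582, 0.1841, 0.2772]
tool_rot: [0.075, 3.141, 0.0]
contact_force: [1.6, 0.5, -0.4]
opening: 0.0855
grip_force: 0.0
```

```bash
python3 go.py .445 -.031 .28 87.2
```

```text
t 0.9333 p [0.3582 0.1841 0.2772] yaw 87.26266515717322 tilt [ 0.  0. -1.] F [ 1.6362  0.5021 -0.3862] open 0.08552072571201928 grip 0.0 q6 -1.2640929652168411
shares [-0.1938 -0.4213 -0.0055] twist 0.0005222096431102348
```

Request:
{"api": "jog_arm", "payload": {"series": [[-1, -0.194, -0.421, 0, 0], [-1, -0.194, -0.421, 0, 0], [-1, -0.194, -0.421, 0, 0], [-1, -0.194, -0.421, 0, 0], [-1, -0.194, -0.421, 0, 0], [-1, -0.194, -0.421, 0, 0], [-1, -0.194, -0.421, 0, 0], [-1, -0.194, -0.421, 0, 0], [-1, -0.194, -0.421, 0, 0]]}}

```text
clock: 1.68
tool_pos: [0.4445, -0.0285, 0.2769]
tool_rot: [-0.076, -3.139, -0.001]
contact_force: [-0.9, -0.7, -0.1]
opening: 0.0855
grip_force: 0.0
```

```bash
python3 go.py .445 -.031 .17 87.2
```

```text
t 1.6833 p [ 0.4445 -0.0285  0.2769] yaw 87.22479228525818 tilt [-0.0014  0.0009 -1.    ] F [-0.8812 -0.7045 -0.0675] open 0.0854961070308185 grip 0.0 q6 -1.7815004902986278
shares [-0.0015 -0.0052  0.2138] twist 0.00020660237715143618
```

Request:
{"api": "jog_arm", "payload": {"series": [[-1, -0.001, -0.005, 0.05, 0], [-1, -0.001, -0.005, 0.11, 0], [-1, -0.001, -0.005, 0.17, 0], [-1, -0.001, -0.005, 0.214, 0], [-1, -0.001, -0.005, 0.214, 0], [-1, -0.001, -0.005, 0.214, 0]]}}

```text
clock: 2.18
tool_pos: [0.4441, -0.0299, 0.1696]
tool_rot: [-0.072, -3.138, -0.002]
contact_force: [-0.1, -0.1, 1.2]
opening: 0.0852
grip_force: 0.0
```

```bash
python3 go.py .445 -.031 .17 87.2; python3 - <<'E'
from h import *
a=grab('scene','s1');b=grab('top','t1')
A=cv2.imread('pics/s1.png')[130:290,210:350];B=cv2.imread('pics/t1.png')[145:235,275:365]
o=np.zeros((580,800,3),np.uint8)
a=cv2.resize(A,None,fx=3.5,fy=3.5,interpolation=3);b=cv2.resize(B,None,fx=3.4,fy=3.4,interpolation=3)
o[:a.shape[0],:a.shape[1]]=a;o[:b.shape[0],492:492+b.shape[1]]=b[:,:308];cv2.imwrite('pics/c1.png',o)
E
```

```text
t 2.1833 p [ 0.4441 -0.0299  0.1696] yaw 87.3605302332319 tilt [-0.0032  0.0011 -1.    ] F [-0.0762 -0.1436  1.2362] open 0.08517218954145506 grip 0.0 q6 -1.7870939420885483
shares [-0.0018 -0.0021 -0.0007] twist 0.0013377519435991303
```

View pics/c1.png

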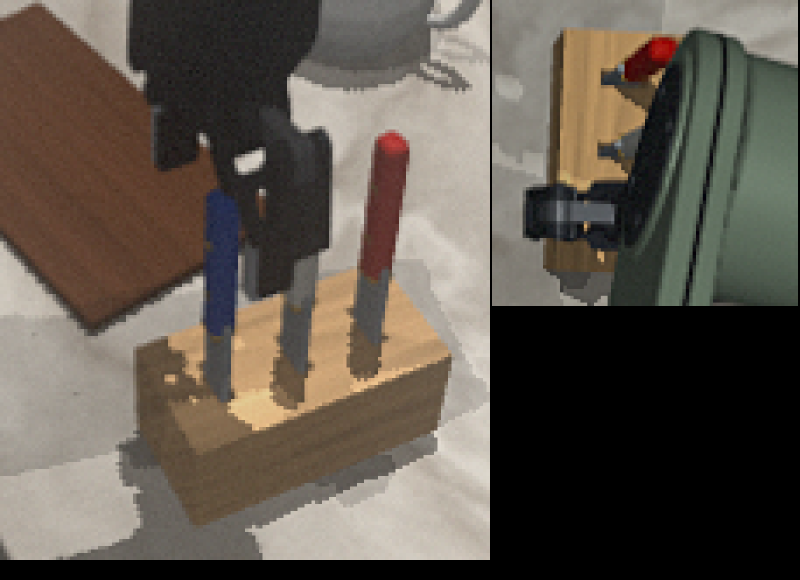

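The blue handle lies between the open fingers, near (220,225) in the crop. White and red stand clear. I'll close and then lift.

Request:
{"api": "jog_arm", "payload": {"series": [[1, 0, 0, 0, 0], [1, 0, 0, 0, 0], [1, 0, 0, 0, 0], [1, 0, 0, 0, 0], [1, 0, 0, 0, 0], [1, 0, 0, 0, 0], [1, 0, 0, 0, 0], [1, 0, 0, 0, 0]], "newtons": 30}}

```text
clock: 2.95
tool_pos: [0.4457, -0.0313, 0.1708]
tool_rot: [0.076, 3.14, 0.001]
contact_force: [-0.5, 0.3, 2.9]
opening: 0.015
grip_force: 32.9
```

Request:
{"api": "jog_arm", "payload": {"series": [[1, 0, 0, -0.03, 0], [1, 0, 0, -0.07, 0], [1, 0, 0, -0.11, 0], [1, 0, 0, -0.15, 0], [1, 0, 0, -0.19, 0], [1, 0, 0, -0.22, 0], [1, 0, 0, -0.22, 0]]}}

```text
clock: 3.53
tool_pos: [0.4474, -0.0322, 0.2838]
tool_rot: [0.076, 3.134, -0.003]
contact_force: [0.1, 0.8, -0.4]
opening: 0.0156
grip_force: 32.4
```

```bash
python3 go.py .490 .128 .28 9.3; python3 - <<'E'
from h import *
a=grab('scene','s2');b=grab('top','t2')
A=cv2.imread('pics/s2.png')[90:290,180:350]
cv2.imwrite('pics/c2.png',cv2.resize(A,None,fx=3,fy=3,interpolation=3))
E
```

```text
t 3.5333 p [ 0.4474 -0.0322  0.2838] yaw 87.22957578171037 tilt [ 0.0065 -0.0023 -1.    ] F [ 0.1437  0.8137 -0.3866] open 0.015583953923666136 grip 32.42434322834015 q6 -1.7873349690785636
shares [-0.0695  0.3243  0.0075] twist 0.6494131315142531
```

View pics/c2.png

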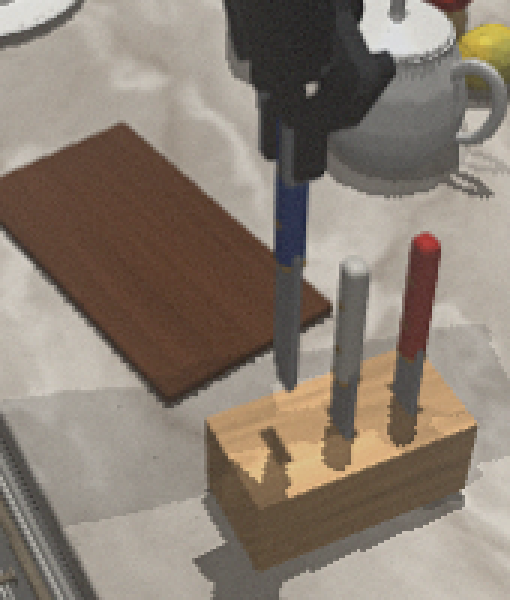

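The spreader is held vertically, with its tip at crop (288,388), clear above the empty slot. Next I'll carry it to the near end of the board and turn it.

Request:
{"api": "jog_arm", "payload": {"series": [[1, -0.07, 0.1, 0, 0.059], [1, -0.07, 0.16, 0, 0.118], [1, -0.07, 0.22, 0, 0.177], [1, -0.07, 0.28, 0, 0.236], [1, -0.07, 0.324, 0, 0.295], [1, -0.07, 0.324, 0, 0.354], [1, -0.07, 0.324, 0, 0.413], [1, -0.07, 0.324, 0, 0.472], [1, -0.07, 0.324, 0, 0.531], [1, -0.07, 0.324, 0, 0.59]]}}

```text
clock: 4.47
tool_pos: [0.4869, 0.1286, 0.2778]
tool_rot: [-1.823, -2.554, 0.005]
contact_force: [0.4, -0.1, -0.3]
opening: 0.0153
grip_force: 32.4
```

Request:
{"api": "jog_arm", "payload": {"series": [[1, 0, 0, 0.05, 0.059], [1, 0, 0, 0.1, 0.059], [1, 0, 0, 0.14, 0.059], [1, 0, 0, 0.17, 0.059], [1, 0, 0, 0.18, 0.059], [1, 0, 0, 0.18, 0.059]], "newtons": 20}}

```text
clock: 4.97
tool_pos: [0.4857, 0.1283, 0.187]
tool_rot: [-1.969, -2.441, 0.008]
contact_force: [-0.0, -0.3, -1.0]
opening: 0.0156
grip_force: 32.4
```

```bash
python3 go.py .490 .128 .175 9.3; python3 - <<'E'
from h import *
a=grab('scene','s3');b=grab('top','t3')
A=cv2.imread('pics/s3.png')[90:250,150:320]
cv2.imwrite('pics/c3.png',cv2.resize(A,None,fx=3.5,fy=3.5,interpolation=3))
E
```

```text
t 4.9667 p [0.4857 0.1283 0.187 ] yaw 12.213375712731494 tilt [-0.0072 -0.0008 -1.    ] F [-0.0263 -0.3174 -0.9642] open 0.015576464623558503 grip 32.35148906707764 q6 -0.12724680673100075
shares [-0.0024  0.0084  0.0239] twist 0.024278130939429113
```

View pics/c3.png

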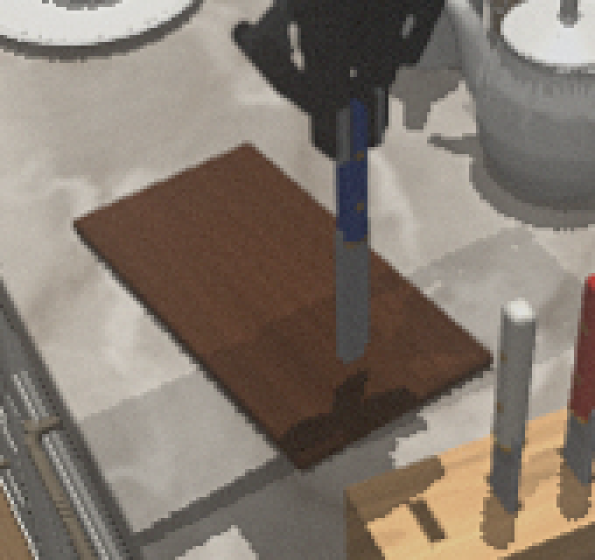

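Request:
{"api": "jog_arm", "payload": {"series": [[1, 0, 0.008, 0.01, 0.024], [1, 0, 0.008, 0.02, 0.024], [1, 0, 0.008, 0.026, 0.024], [1, 0, 0.008, 0.03, 0.024], [1, 0, 0.008, 0.034, 0.024], [1, 0, 0.008, 0.034, 0.024]], "newtons": 20}}

```text
clock: 5.57
tool_pos: [0.4919, 0.1294, 0.1732]
tool_rot: [-2.032, -2.395, 0.001]
contact_force: [-0.7, -0.2, -1.7]
opening: 0.0156
grip_force: 32.4
```

```bash
python3 go.py .490 .128 .175 9.3
```

```text
t 5.5667 p [0.4919 0.1294 0.1732] yaw 9.364883759223568 tilt [-0.0006 -0.0001 -1.    ] F [-0.6956 -0.2366 -1.7236] open 0.015572546696362065 grip 32.389195561409 q6 -0.07638117704185764
shares [-0.0022 -0.0042 -0.0035] twist 0.0005406979935296855
```

Request:
{"api": "jog_arm", "payload": {"series": [[1, 0, 0, 0.003, 0], [1, 0, 0, 0.006, 0], [1, 0, 0, 0.006, 0]]}}

```text
clock: 5.82
tool_pos: [0.493, 0.1295, 0.1728]
tool_rot: [2.032, 2.394, 0.002]
contact_force: [-3.0, 0.0, 8.3]
opening: 0.0155
grip_force: 33.6
```

Request:
{"api": "jog_arm", "payload": {"series": [[1, 0.0126, 0, 0.001, 0], [1, 0.0251, 0, 0.002, 0], [1, 0.0376, 0, 0.003, 0], [1, 0.0501, 0, 0.005, 0], [1, 0.0626, 0, 0.007, 0], [1, 0.0748, 0, 0.009, 0], [1, 0.087, 0, 0.012, 0], [1, 0.0992, 0, 0.015, 0]]}}

```text
clock: 6.48
tool_pos: [0.4854, 0.1785, 0.1652]
tool_rot: [2.031, 2.393, 0.003]
contact_force: [-1.0, -0.0, 6.4]
opening: 0.0152
grip_force: 34.8
```

```bash
python3 go.py .490 .128 .175 9.3; python3 - <<'E'
from h import *
a=grab('scene','s4');b=grab('top','t4')
A=cv2.imread('pics/s4.png')[90:250,150:320]
cv2.imwrite('pics/c4.png',cv2.resize(A,None,fx=3.5,fy=3.5,interpolation=3))
E
```

```text
t 6.4833 p [0.4854 0.1785 0.1652] yaw 9.356009707036616 tilt [ 0.0034 -0.0005 -1.    ] F [-0.9997 -0.0005  6.3995] open 0.015249627155813603 grip 34.756287932395935 q6 0.02278029252099487
shares [-0.1012 -0.0073 -0.0195] twist 0.00046674755863852134
```

View pics/c4.png

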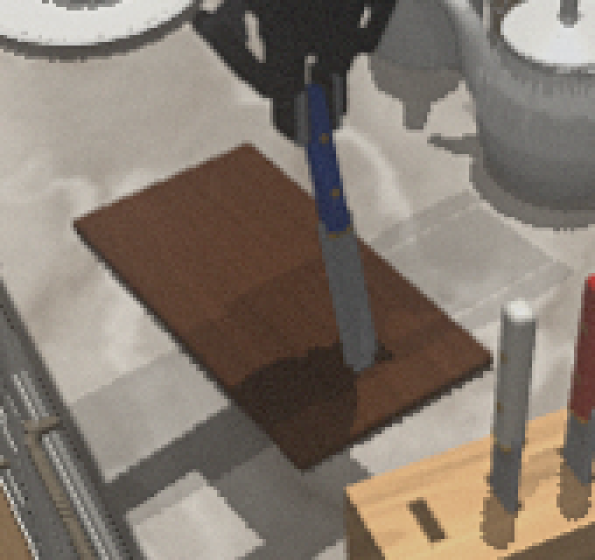

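Request:
{"api": "jog_arm", "payload": {"series": [[1, 0.024, 0, 0.008, 0], [1, 0.047, 0, 0.017, 0], [1, 0.07, 0, 0.028, 0], [1, 0.092, 0, 0.041, 0], [1, 0.112, 0, 0.055, 0], [1, 0.132, 0, 0.071, 0], [1, 0.151, 0, 0.088, 0], [1, 0.168, 0, 0.106, 0], [1, 0.168, 0, 0.107, 0], [1, 0.168, 0, 0.107, 0]]}}

```text
clock: 7.42
tool_pos: [0.4708, 0.2627, 0.1097]
tool_rot: [-2.032, -2.396, -0.003]
contact_force: [-0.6, 2.3, 2.8]
opening: 0.0154
grip_force: 36.0
```

```bash
python3 go.py .490 .128 .175 9.3; python3 - <<'E'
from h import *
a=grab('scene','s5');b=grab('top','t5')
A=cv2.imread('pics/s5.png')[90:250,150:320]
cv2.imwrite('pics/c5.png',cv2.resize(A,None,fx=3.5,fy=3.5,interpolation=3))
E
```

```text
t 7.4167 p [0.4708 0.2627 0.1097] yaw 9.4055450474763 tilt [ 0.001   0.0015 -1.    ] F [-0.6065  2.3485  2.7711] open 0.01541930853965456 grip 36.02689504623413 q6 0.18309067452363462
shares [-0.2719 -0.0059 -0.131 ] twist 0.0008795420623025999
```

View pics/c5.png

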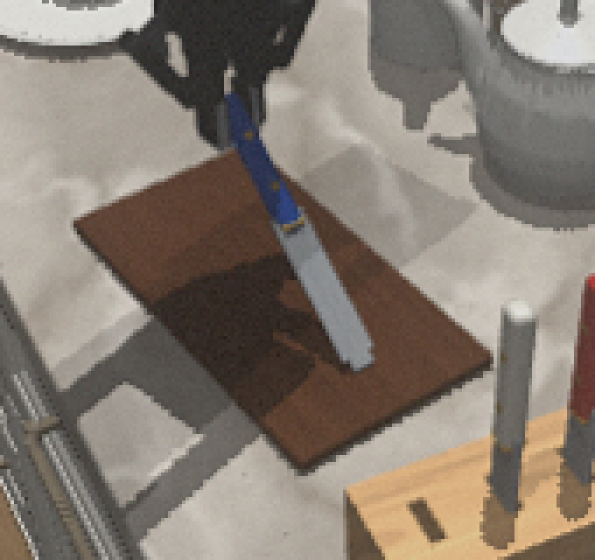

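The spreader leans about 48° with its tip firmly on the board at crop (358,362). I'll bring it down further.

Request:
{"api": "jog_arm", "payload": {"series": [[1, 0.016, 0, 0.02, 0], [1, 0.031, 0, 0.041, 0], [1, 0.044, 0, 0.063, 0], [1, 0.056, 0, 0.085, 0], [1, 0.066, 0, 0.108, 0], [1, 0.075, 0, 0.132, 0], [1, 0.081, 0, 0.155, 0], [1, 0.084, 0, 0.17, 0], [1, 0.085, 0, 0.174, 0], [1, 0.085, 0, 0.174, 0]]}}

```text
clock: 8.35
tool_pos: [0.4627, 0.3027, 0.0212]
tool_rot: [-2.033, -2.394, 0.004]
contact_force: [0.4, -0.8, 1.8]
opening: 0.0156
grip_force: 35.9
```

```bash
python3 go.py .490 .128 .175 9.3; python3 - <<'E'
from h import *
a=grab('scene','s6');b=grab('top','t6')
A=cv2.imread('pics/s6.png')[90:250,150:320];
cv2.imwrite('pics/c6.png',cv2.resize(A,None,fx=3.5,fy=3.5,interpolation=3))
E
```

```text
t 8.35 p [0.4627 0.3027 0.0212] yaw 9.337494493899975 tilt [-0.0024 -0.0014 -1.    ] F [ 0.41   -0.8313  1.8104] open 0.015559129463573662 grip 35.87927520275116 q6 0.26018177851793667
shares [-0.3539 -0.0036 -0.3073] twist 0.0003124541158330866
```

View pics/c6.png

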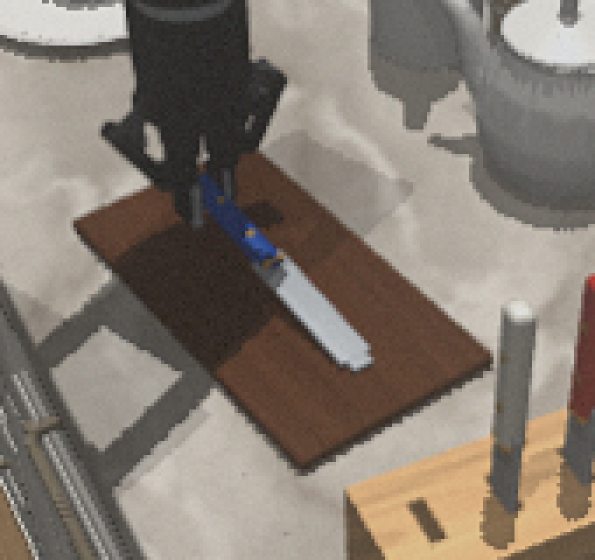

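Request:
{"api": "jog_arm", "payload": {"series": [[1, 0.001, 0, 0.004, 0], [1, 0.002, 0, 0.008, 0], [1, 0.002, 0, 0.009, 0], [1, 0.002, 0, 0.009, 0], [1, 0.002, 0, 0.009, 0]]}}

```text
clock: 8.87
tool_pos: [0.4636, 0.304, 0.0182]
tool_rot: [2.033, 2.395, -0.0]
contact_force: [0.7, -2.0, 1.5]
opening: 0.0152
grip_force: 36.0
```

```bash
python3 go.py; python3 - <<'E'
from h import *
b=load('t6.json');s=load('s6.json')
print(onz(s,(150+358/3.5,90+364/3.5),.014))
E
```

```text
t 8.8667 p [0.4636 0.304  0.0182] yaw 9.335137302713358 tilt [ 0.0003 -0.0003 -1.    ] F [ 0.698  -1.9553  1.5404] open 0.015158681707170968 grip 35.977617502212524 q6 0.2618249216266447
[0.49214132 0.13115912 0.014     ]
```

Request:
{"api": "jog_arm", "payload": {"series": [[1, 0, 0, 0.003, 0], [1, 0, 0, 0.004, 0], [1, 0, 0, 0.004, 0], [0.3, 0, 0, 0.002, 0], [0, 0, 0, 0, 0], [-0.3, 0, 0, 0, 0], [-0.5, 0, 0, 0, 0], [-0.5, 0, 0, 0, 0], [-0.5, 0, 0, 0, 0]]}}

```text
clock: 9.62
tool_pos: [0.4634, 0.3042, 0.0179]
tool_rot: [-2.033, -2.395, 0.0]
contact_force: [0.1, 0.1, 0.3]
opening: 0.064
grip_force: 0.0
```

Request:
{"api": "jog_arm", "payload": {"series": [[-0.5, 0, 0, -0.05, 0], [-0.5, 0, 0, -0.12, 0], [-0.5, 0, 0, -0.2, 0], [-0.5, 0, 0, -0.28, 0], [-0.5, 0, 0, -0.36, 0], [-0.5, 0, 0, -0.4, 0], [-0.5, 0, 0, -0.4, 0], [-0.5, 0, 0, -0.4, 0]]}}

```text
clock: 10.28
tool_pos: [0.4644, 0.3047, 0.2199]
tool_rot: [2.032, 2.394, 0.006]
contact_force: [0.6, 0.2, -0.6]
opening: 0.0641
grip_force: 0.0
```

```bash
python3 - <<'E'
from h import *
a=grab('scene','s7');b=grab('top','t7')
A=cv2.imread('pics/s7.png')[110:290,150:350]
cv2.imwrite('pics/c7.png',cv2.resize(A,None,fx=3,fy=3,interpolation=3))
E
```

```text
(no output)
```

View pics/c7.png

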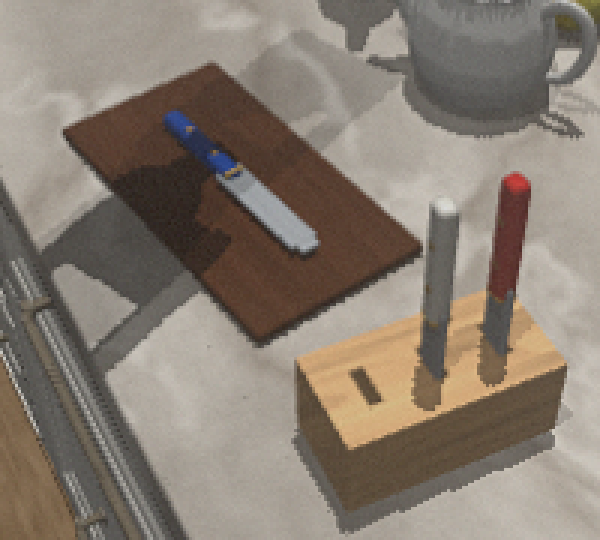

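The spreader lies flat from crop (172,118) to (308,248), lengthwise and central. The others are standing undisturbed.

```bash
python3 - <<'E'
from h import *
from bench import bot
s=load('s7.json')
a=onz(s,(150+172/3,110+118/3),.022);b=onz(s,(150+308/3,110+248/3),.018);m=(a+b)/2
print(a,b,m,np.linalg.norm(a-b),np.degrees(np.arctan2(*(a-b)[1::-1])))
d=np.array([-.162,.987]);e=(m[:2]-[.475,.224]);al=e@d;ac=e@[.987,.162];print(al,ac)
if abs(al)<.025 and abs(ac)<.02: print(bot.hand_in())
E
```

```text
[0.46318261 0.30904589 0.022     ] [0.4929713  0.13087733 0.018     ] [0.47807695 0.21996161 0.02      ] 0.180685923783611 99.49171065620538
-0.004484357147389234 0.0023827351749544684
the job is handed in; nothing more can be done
None
```

The blue spreader is lying flat and lengthwise on the board, within about 5 mm of its centre, with the white and red ones still in the stand; I handed the job in after about 10 s of the 45 s allowed, and no verdict was returned.

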